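Hang sample panels on the drying hooks

ROBOT

A 6-joint arm with a two-finger parallel gripper is mounted at the origin on a cart in front of the work surface, level with it; the furniture and walls round the work are solid. World frame = base frame: x ahead of the robot, y to its left, z up, the work surface at z = 0. Lengths are in mm, angles in degrees, forces in N, time in s.
With the tool pointing down it reaches from about 325 to 925 mm from the base axis. Payload 3.1 kg.
Tool frame: the origin (TCP) lies at the very end of the fingers, on their centre line; the grasp point (between the pads) lies grasp_offset behind it (grasp_offset is the distance from the TCP to the grasp point, in mm); z points along the fingers, x is the direction in which the jaws open and shut, and the axes are right-handed (so a half turn about z gives the same grasp; the last joint's range is limited). The gripper opens to 85 mm and grips with 20 to 120 N. Pads are 22 mm wide; open, the fingers measure 114 mm over their backs; the gripper's body (76 mm by 85 mm) begins 54 mm behind the grasp point. The pads swing forward as they close: fully open they stand 13 mm farther back than shut.
Start: joints at [-81.887, 12.427, 92.441, -0, 75.132, -6.429], TCP at [156.948, -604.985, 231.3] pointing down, gripper open.
Joint ranges: [-157.48, 157.48], [-44.54, 120.13], [17.64, 146.25], [-64.5, 244.5], [7.68, 150.69], [-147.95, 147.95]. Speed limits (degrees/s): [159.86, 159.86, 180, 180, 180, 180].

INTERFACE

Orientations are given as [roll, pitch, yaw] about the fixed x, y, z axes, in that order (R = Rz(yaw) Ry(pitch) Rx(roll)).
In Python, from station import * gives the robot as it stands. Calls block until the motion is done:
- goto(position, orientation): joint-space move of the TCP to a pose.
- move_l(position, attitude=None, speed=150): straight line of the TCP; attitude=None keeps the orientation; speed is the mean speed in mm/s.
- move_j(angles): joint-space move.
- grip(opening, squeeze=None): finger opening in mm; squeeze is the grip in N (None keeps the last); returns when the fingers have stopped.
- wait(seconds).
- solve_ik(position, orientation): joint angles nearest the present ones, or None.
- get_obs(): the state.
- get_image(name): name is "scene" or "top" or "wrist"; returns the picture (400x640x3 uint8, red, green, blue); there is no depth.
- get_calibration(name): a dict with "fx", "fy", "cx", "cy" (pixels), "D" ([k1, k2, p1, p2, k3] as OpenCV has them; the pictures are not rectified), "R" (3x3) and "t" (3): a world point X has camera coordinates R X + t; the wrist camera has in their place "mount" (4x4, takes a point from camera to tool coordinates, whose origin is the TCP and whose axes are the tool frame's). Camera axes: x right, y down, z forward; pixel columns grow to the right and rows downward; lengths in mm; the calibration is good to about 2 mm. A picture is of the moment at which its call begins: read the wrist's pose just before it. get_calibration takes no time and is no camera call.
A pose or a line that the arm cannot do raises Unreachable and nothing moves.
- sign_off(): hands the job in, once; it reports no verdict.
Trained networks look in the newest picture that a camera, given by its name, has taken for a name from the list of things; names that differ only in an ending like _2 or _b are one class to them, and where a whole thing is asked for, a point or a joint stands for the part that bears it (a point fixed in the world has none). Each returns a list of dicts, best first, with "score" (0 to 1); they miss things now and then, are a little off and sometimes report something else, mostly with a low value. They report only what shows in the picture. A call takes as long as a camera call. They do not tell look-alikes from the thing itself.
- spot_in(name, camera): "extent" ([centre column, centre row, width, height] in pixels, round what is visible of it).
- regions_of(name, camera): "region" (400x640 bool, what is visible of it) and "extent" ([centre column, centre row, width, height] in pixels, round what is visible of it).
The state is a dict: "t": time; "joint_pos": joint angles; "qvel": joint speeds; "effort": joint torques, N m; "tcp_pos": TCP position; "ee_rot": TCP orientation; "wrist_force": force on the tool from outside, world axes, zero at the start; "moment": the same for the moment, N m; "grip_width": finger opening in mm.
Only numpy, scipy, OpenCV 4.12 (cv2) and the standard library are available. Lean on these libraries where they do the work, as an engineer would, in place of code of your own. Each camera call takes 0.05 s, during which the arm holds its last target.

TASK

Get the sample panels drying: first shut the air cock fully, then bring all three swinging hooks of the stand to rest by touch. With the air still shut, draw every panel straight up out of the slotted rack by its top edge and hang each by its slot on a hook of its own, and when they all hang quietly turn the air cock fully open again. Leave the glue bottle and the bench brush alone.

Things in the scene. Friction and masses are not known exactly. Their poses are not given: they have to be found in the camera images.
- panel_a_center (a point): middle, half-way up, of one of up to 3 equal pale wooden panels (absent: None), 80 wide, 140 high, 8 thick, 90 g, upright in the rack. z points to the top edge (70 above the point), x is the panel's normal, y its width. A slot 32 wide, 36 high, centred on the width, goes through it along x, from 4 to 40 above the point; the solid strip over it, 30 high, is the grip
- panel_b_center (a point): middle, half-way up, of one of up to 3 equal pale wooden panels (absent: None), 80 wide, 140 high, 8 thick, 90 g, upright in the rack. z points to the top edge (70 above the point), x is the panel's normal, y its width. A slot 32 wide, 36 high, centred on the width, goes through it along x, from 4 to 40 above the point; the solid strip over it, 30 high, is the grip
- panel_c_center (a point): middle, half-way up, of one of up to 3 equal pale wooden panels (absent: None), 80 wide, 140 high, 8 thick, 90 g, upright in the rack. z points to the top edge (70 above the point), x is the panel's normal, y its width. A slot 32 wide, 36 high, centred on the width, goes through it along x, from 4 to 40 above the point; the solid strip over it, 30 high, is the grip
- rack: wooden rack fixed to the bench, 185 x 112, origin in the middle of its underside. Panels stand across it on a floor 10 high, at x = -66, 0 and 66 of its frame, in side grooves 11 wide that reach to 76 above the bench: a panel must rise straight up some 70 before it is clear. A lamp shade hangs 0.2 m or more behind and to the left of it
- stand: wooden T-shaped stand fixed to the bench, origin on the bench under it, x to the back. Three equal J hooks of 8 mm steel bar (140 g) hang from pins on its front; their seat points rest at x = -84, y = 110, 0, -110 of its frame. Its cross bar (34 x 34, 300 long, top 313 above the bench) is right behind the shanks; in front of the shanks nothing stands above the hooks
- seat_left (a point): point on the top of the level arm of the left hook, 176 above the bench at rest. Moves with the hook; at rest x points along the arm to the back, z up. The arm runs from the upright shank (75 behind the point) to the tip (34 in front of it, on the robot's side), which is turned up to 12 above the arm's top. Pivot: parallel to x, 116 above the arm's top, in line with the shank
- hook_left (a joint): swing of the left hook about its pin, rad: 0 = hanging straight down, positive = swung to the left (+y). It swings freely (period about 0.75 s) and goes on for minutes unless stopped
- seat_middle (a point): point on the top of the level arm of the middle hook, 176 above the bench at rest. Moves with the hook; at rest x points along the arm to the back, z up. The arm runs from the upright shank (75 behind the point) to the tip (34 in front of it, on the robot's side), which is turned up to 12 above the arm's top. Pivot: parallel to x, 116 above the arm's top, in line with the shank
- hook_middle (a joint): swing of the middle hook about its pin, rad: 0 = hanging straight down, positive = swung to the left (+y). It swings freely (period about 0.75 s) and goes on for minutes unless stopped
- seat_right (a point): point on the top of the level arm of the right hook, 176 above the bench at rest. Moves with the hook; at rest x points along the arm to the back, z up. The arm runs from the upright shank (75 behind the point) to the tip (34 in front of it, on the robot's side), which is turned up to 12 above the arm's top. Pivot: parallel to x, 116 above the arm's top, in line with the shank
- hook_right (a joint): swing of the right hook about its pin, rad: 0 = hanging straight down, positive = swung to the left (+y). It swings freely (period about 0.75 s) and goes on for minutes unless stopped
- lever (a joint): quarter-turn of the air cock's lever, rad: 0 = shut (against its stop, lever across the pipe, pointing to the right, away from the middle of the bench), 1.571 = fully open (against the other stop, lever along the pipe, over the nozzle, pointing away from the robot). Stiff: stays where it is left; about 2 N at the grip moves it
- lever_grip (a point): middle of the black rubber grip of the air cock's lever: 54 long, 14 wide, 22 high; its long side (y axis of the point) points at the turning axis; the pipe under it reaches 54 above the bench, the grip's underside is 71 above it
- lever_axis (a point): point on the lever's vertical turning axis at the height of the grip; the grip's middle is 63 from it; the brass cock is fixed to the bench, its nozzle looks along x of this point
- glue_bottle: bystander: glue bottle standing on the bench, 52 across, 159 high; origin in the middle of its underside
- bench_brush: bystander: bench brush, 44 x 131 x 34; origin in the middle of its underside
Not all that is in view belongs to the job. Leave any red look-alike of the part that bears panel_a_center alone.

How it is judged:
By the outcome, as a careful person would: the job done as asked, in the order asked, and still so for the second after the job is handed in, with the robot touching nothing.
Of panel_a, panel_b, panel_c only 2 to 3 are there at a start; the rules pass over those that are not, and their reading is None.
At some moment in a run one of panel_a, panel_b, panel_c may be knocked a few centimetres aside while the robot is not near it.
It also fails if it takes over 210 s, if anything falls off the work surface, if the arm or the gripper's body presses on something with over 40 N, if the wrist force passes 120 N, or if a joint passes its speed limit or range.

## Working session

There is one attempt and no reset: what is moved stays moved. The work goes in short steps, each a Python script; the robot and the scene stay as the last script left them, time stands still between calls to the robot, and variables do not carry over. Pictures are saved under pics/ and viewed, and the job is handed in when it is done.

```bash
ls; mkdir -p pics; python3 - <<'E'
from station import *
import cv2
o=get_obs();print(o)
for n in("scene","top","wrist"):
    im=get_image(n);cv2.imwrite(f"pics/{n}0.png",im[:,:,::-1]);print(n,get_calibration(n))
E
```

```text
pics
{'t': 0.0, 'joint_pos': array([-8.18875685e+01,  1.24752681e+01,  9.25308419e+01,  4.06482138e-04,
        7.51337319e+01, -6.42760384e+00]), 'qvel': array([ 0.00917512,  0.06739645, -0.1289558 ,  0.01143718, -0.06048763,
        0.03410686]), 'effort': array([ 4.26745064e-04, -3.96845019e+01, -3.03854299e+01,  1.15797513e-05,
        9.75774630e-03,  1.18978116e-05]), 'tcp_pos': array([ 156.82466593, -604.13576384,  229.96288578]), 'ee_rot': array([-1.79983955e+02,  1.38918905e-01, -7.54600500e+01]), 'wrist_force': array([ 0.13579516,  1.26900133, -0.04655581]), 'moment': array([ 0.00211136, -0.01895721,  0.00850874]), 'grip_width': 85.02072358454947}
scene {'fx': 457.75643946954983, 'fy': 457.75643946954983, 'cx': 317.7488972396959, 'cy': 200.59175247478635, 'D': array([-0.0135404,  0.       ,  0.       ,  0.       ,  0.       ]), 'R': array([[-0.54348692, -0.83914131, -0.02153659],
       [-0.43349048,  0.30254478, -0.84885374],
       [ 0.71882402, -0.45200499, -0.5281889 ]]), 't': array([ 328.81533607,  370.71313946, 1103.29527048])}
top {'fx': 406.74239935346407, 'fy': 406
[... 195 characters left out ...]
418],
       [-0.99605262, -0.02976924, -0.08362396],
       [ 0.08385345, -0.00654375, -0.99645661]]), 't': array([  -2.22564084,  556.92261773, 1234.21589431])}
wrist {'fx': 353.7435022425054, 'fy': 353.7435022425054, 'cx': 323.4352631519408, 'cy': 199.42657781154355, 'D': array([-0.03717219,  0.        ,  0.        ,  0.        ,  0.        ]), 'mount': array([[ 9.99999937e-01,  3.46973733e-04, -7.27387851e-05,
         1.65156325e+00],
       [-3.12471696e-04,  9.59569785e-01,  2.81470657e-01,
        -7.18328521e+01],
       [ 1.67460865e-04, -2.81470617e-01,  9.59569833e-01,
        -1.43811979e+02],
       [ 0.00000000e+00,  0.00000000e+00,  0.00000000e+00,
         1.00000000e+00]])}
```

View pics/scene0.png

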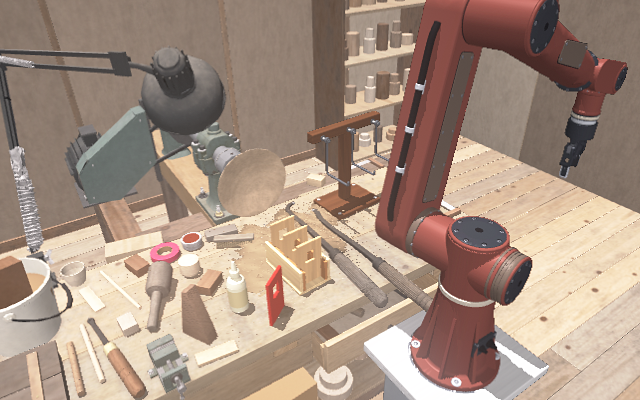

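View pics/top0.png

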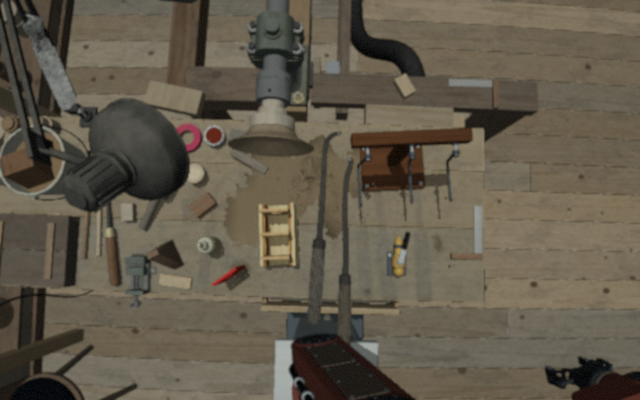

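View pics/wrist0.png

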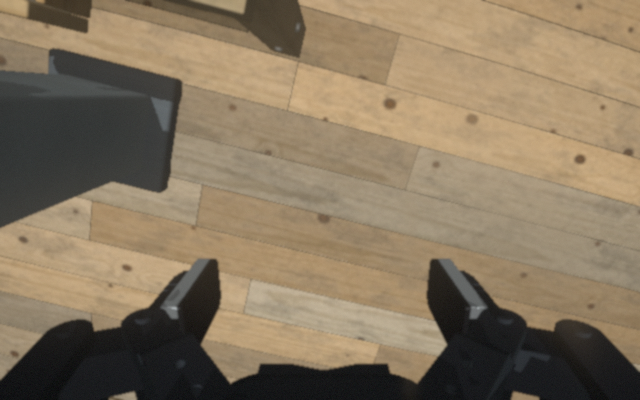

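```bash
cat > h.py <<'E'
from station import *
import numpy as np, cv2
np.set_printoptions(precision=2,suppress=True)
def K(c): return np.array([[c['fx'],0,c['cx']],[0,c['fy'],c['cy']],[0,0,1]])
def ray(n,uv,T=None):
    c=get_calibration(n)
    p=cv2.undistortPoints(np.array([[uv]],float),K(c),c['D'])[0,0]
    d=np.array([p[0],p[1],1.])
    if n=='wrist':
        M=T@c['mount'];return M[:3,3],M[:3,:3]@d
    return -c['R'].T@c['t'],c['R'].T@d
def atz(n,uv,z,T=None):
    o,d=ray(n,uv,T);return o+d*(z-o[2])/d[2]
def proj(n,X,T=None):
    c=get_calibration(n);X=np.atleast_2d(np.array(X,float))
    if n=='wrist':
        M=np.linalg.inv(T@c['mount']);R,t=M[:3,:3],M[:3,3]
    else: R,t=c['R'],c['t']
    return cv2.projectPoints(X,cv2.Rodrigues(R)[0],np.array(t,float),K(c),c['D'])[0][:,0]
def rotm(rpy):
    from scipy.spatial.transform import Rotation as Ro
    return Ro.from_euler('xyz',rpy,degrees=True).as_matrix()
def tcpT():
    o=get_obs();T=np.eye(4);T[:3,:3]=rotm(o['ee_rot']);T[:3,3]=o['tcp_pos'];return T
def save(name,im,crop=None,s=1,pts=()):
    im=im[:,:,::-1].copy()
    for p in pts: cv2.circle(im,(int(round(p[0])),int(round(p[1]))),1,(255,0,255),-1)
    if crop: x,y,w,h=crop;im=im[y:y+h,x:x+w]
    im=cv2.resize(im,None,fx=s,fy=s,interpolation=cv2.INTER_CUBIC);cv2.imwrite('pics/'+name,im)
E
python3 - <<'E'
from h import *
for n in("scene","top"):
    im=get_image(n)
    save(n+'1r.png',im,(255,205,100,100) if n=='scene' else (230,190,100,100),6)
    save(n+'1s.png',im,(300,100,130,120) if n=='scene' else (340,120,140,165),5 if n=='scene' else 3.6)
for nm in("panel_a_center","rack","stand","lever_grip","seat_left","lever","hook_left"):
    for n in("scene","top"):
        print(nm,n,[(np.round(r['extent']),round(r['score'],2)) for r in spot_in(nm,n)][:4])
print(atz('top',(403,242),82),atz('top',(400,270),82))
print(get_obs()['t'])
E
```

```text
panel_a_center scene [(array([307., 262.,  26.,  44.]), 0.68), (array([274., 296.,  15.,  59.]), 0.56)]
panel_a_center top [(array([229., 276.,  29.,  21.]), 0.57), (array([280., 256.,  23.,  -0.]), 0.56), (array([398., 253.,  27.,  47.]), 0.19)]
rack scene [(array([233., 240.,  39.,  13.]), 0.69)]
rack top [(array([278., 236.,  36.,  65.]), 0.58)]
stand scene [(array([346., 166.,  84., 109.]), 0.63)]
stand top [(array([412., 167., 121.,  78.]), 0.85)]
lever_grip scene [(array([382., 137.,  14.,  32.]), 0.6)]
lever_grip top [(array([276., 233.,  30.,   2.]), 0.49)]
seat_left scene [(array([330., 163.,  22.,  52.]), 0.66)]
seat_left top [(array([363., 181.,  17.,  49.]), 0.7)]
lever scene []
lever top [(array([403., 248.,  12.,  32.]), 0.65)]
hook_left scene [(array([331., 162.,  15.,  46.]), 0.71)]
hook_left top [(array([364., 181.,  24.,  56.]), 0.75)]
[ 464.1  -216.23   82.  ] [ 382.07 -208.7    82.  ]
0.95
```

View pics/scene1r.png

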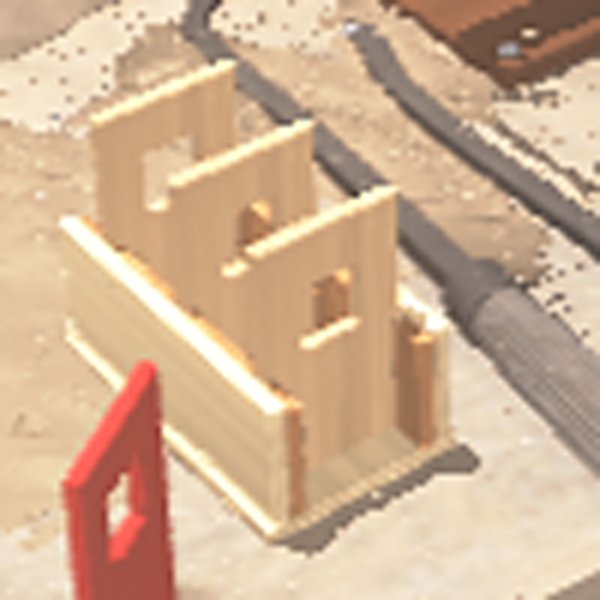

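View pics/top1r.png

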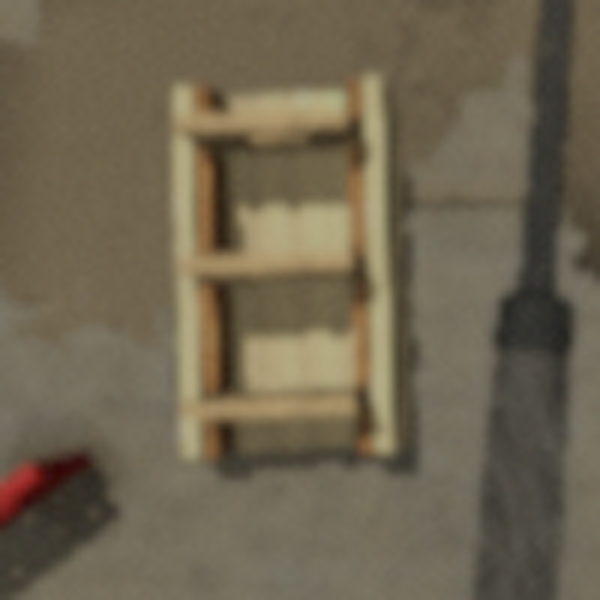

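View pics/top1s.png

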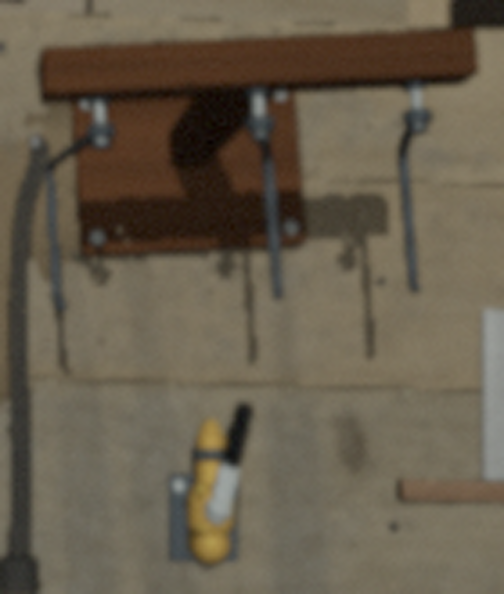

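View pics/scene1s.png

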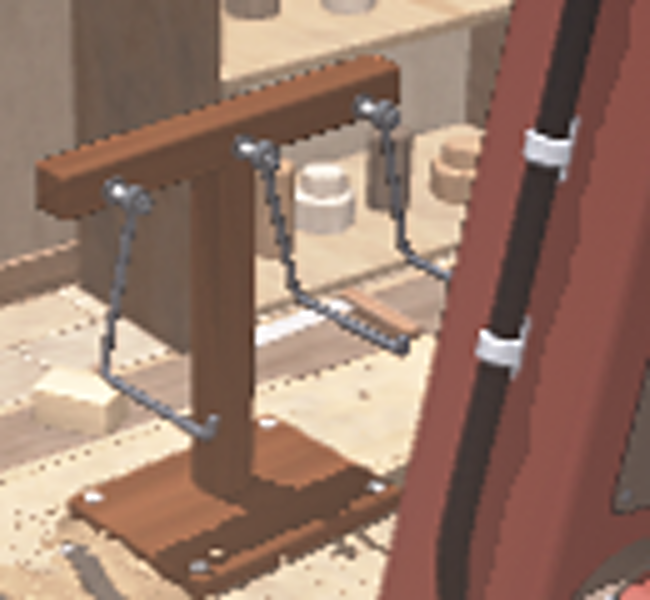

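```bash
python3 - <<'E'
from h import *
R=lambda x,y:(230+x/6,190+y/6)
S=lambda x,y:(340+x/3.6,120+y/3.6)
print('rack');c=[atz('top',R(*p),76) for p in((172,85),(180,460),(383,75),(397,455))]
print(np.array(c),np.mean(c,0))
print(np.array([atz('top',R(*p),150) for p in((265,122),(270,263),(272,407))]))
print('bar',np.array([atz('top',S(*p),313) for p in((42,98),(476,68),(42,52),(472,30))]))
print('pins',np.array([atz('top',S(*p),292) for p in((100,130),(261,125),(416,118))]))
print('lever',np.array([atz('top',S(*p),85) for p in((218,512),(240,412))]), 'noz',np.array([atz('top',S(*p),50) for p in((212,550),(210,425))]))
print('red',atz('top',(215,283),0),'bottle',atz('top',(206,245),0), 'vacuum-ish', atz('top',(330,140),30))
E
```

```text
rack
[[563.63 213.    76.  ]
 [379.79 201.45  76.  ]
 [571.7  108.84  76.  ]
 [385.48  95.48  76.  ]] [475.15 154.69  76.  ]
[[540.78 157.38 150.  ]
 [475.67 152.52 150.  ]
 [409.69 149.09 150.  ]]
bar [[ 686.19  -42.8   313.  ]
 [ 717.6  -337.99  313.  ]
 [ 717.76  -42.1   313.  ]
 [ 744.02 -335.49  313.  ]]
pins [[ 670.3   -84.44  292.  ]
 [ 677.56 -195.25  292.  ]
 [ 686.39 -303.25  292.  ]]
lever [[ 404.88 -209.37   85.  ]
 [ 486.51 -226.14   85.  ]] noz [[ 371.84 -211.68   50.  ]
 [ 475.94 -208.26   50.  ]]
red [320.05 351.45   0.  ] bottle [437.21 385.45   0.  ] vacuum-ish [776.04   6.34  30.  ]
```

```bash
python3 - <<'E'
from h import *
goto([430,-200,330],[180,0,90]); 
import pickle
fr=[]
for i in range(18):
    o=get_obs();T=tcpT();im=get_image('wrist');fr.append((o['t'],T,im))
print(get_obs()['t'],o['tcp_pos'],o['ee_rot'],o['joint_pos'])
pickle.dump(fr,open('fr1.pkl','wb'))
save('w1.png',fr[0][2]);save('w1b.png',fr[6][2])
for nm in('seat_left','lever_grip','lever','hook_left'):
    print(nm,[(np.round(r['extent']),round(r['score'],2)) for r in spot_in(nm,'wrist')][:4])
E
```

```text
3.6583 [ 430.01 -199.96  330.02] [180.  -0.  90.] [ -33.43  -10.36  105.07    0.     85.29 -123.43]
seat_left [(array([588., 193., 102., 156.]), 0.72), (array([435., 342.,  11.,  39.]), 0.68), (array([316., 156.,  48., 121.]), 0.68)]
lever_grip [(array([310., 175.,  30.,  88.]), 0.56)]
lever [(array([308., 173.,  34.,  89.]), 0.55)]
hook_left [(array([437., 341.,   6.,  43.]), 0.57)]
```

View pics/w1.png

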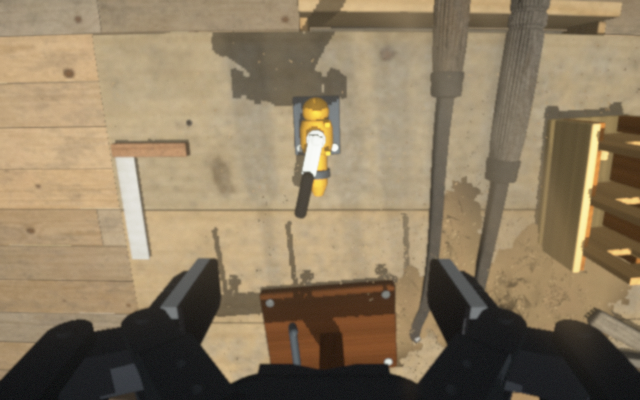

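View pics/w1b.png

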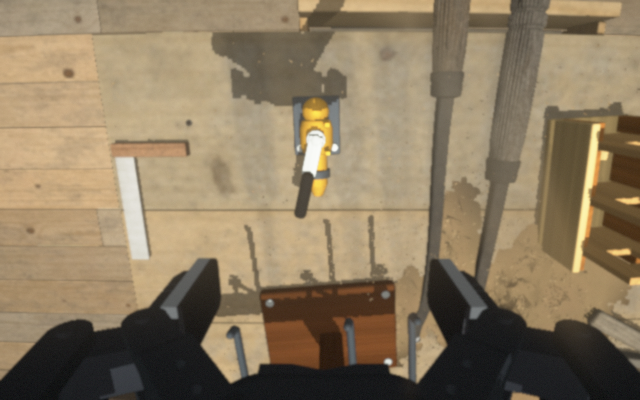

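```bash
python3 - <<'E'
from h import *
import pickle
fr=pickle.load(open('fr1.pkl','rb'));T=fr[0][1]
save('w1lev.png',fr[0][2],(270,85,90,140),4)
r=regions_of('lever','wrist'); 
im=get_image('wrist');r=regions_of('lever','wrist')
m=r[0]['region'];ys,xs=np.nonzero(m);print(r[0]['score'],m.sum(),xs.min(),xs.max(),ys.min(),ys.max())
g=cv2.cvtColor(fr[0][2],cv2.COLOR_RGB2GRAY)
pts=np.float32([(x,y) for y,x in zip(ys,xs) if g[y,x]<70]);print(len(pts))
c,s,a=cv2.minAreaRect(pts);print('dark rect',c,s,a,atz('wrist',c,90,T))
E
```

```text
0.61 1291 294 325 129 217
111
dark rect (303.5000305175781, 194.00001525878906) (8.825225830078125, 42.949432373046875) 11.309932708740234 [ 465.24 -224.4    90.  ]
```

View pics/w1lev.png

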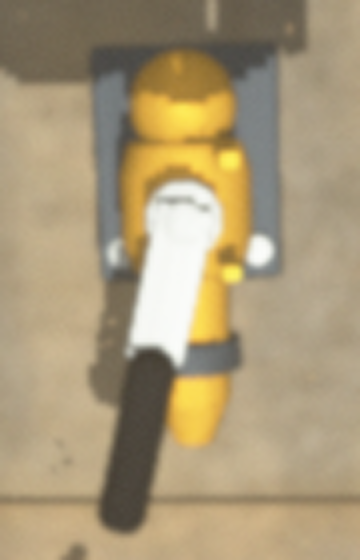

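```bash
python3 - <<'E'
from h import *
import pickle
fr=pickle.load(open('fr1.pkl','rb'));T=fr[0][1]
ax=atz('wrist',(316.2,138.5),90,T);g0=atz('wrist',(308.5,174),93,T);g1=atz('wrist',(300.7,216.5),93,T)
noz=[atz('wrist',p,z,T) for p,z in(((270+188/4,85+170/4),54),((270+200/4,85+425/4),50),((270+185/4,85+95/4),54))]
print(ax,g0,g1,(g0+g1)/2,np.linalg.norm((g0+g1)/2-ax),np.linalg.norm(g1-g0));print(np.array(noz))
d=g1-g0;print(np.degrees(np.arctan2(d[1],d[0])))
E
```

```text
[ 403.21 -209.71   90.  ] [ 441.61 -218.35   93.  ] [ 490.98 -227.86   93.  ] [ 466.3 -223.1   93. ] 64.55920805765237 50.27161818328285
[[ 394.59 -209.42   54.  ]
 [ 472.81 -206.22   50.  ]
 [ 373.26 -210.17   54.  ]]
-10.897435432343125
```

```bash
cat >> h.py <<'E'
AX=np.array([404.,-209.5])
def lev(a,z=73,r=63):  # lever world heading a deg
    p=AX+r*np.array([np.cos(np.radians(a)),np.sin(np.radians(a))])
    return [p[0],p[1],z],[180,0,90+a]
E
python3 - <<'E'
from h import *
grip(34)
p,a=lev(-11.5,130);goto(p,a)
p,a=lev(-11.5,73);move_l(p,a,speed=150)
print(get_obs()['wrist_force'],get_obs()['t'])
grip(19)
print(get_obs()['wrist_force'],get_obs()['grip_width'])
for ang in range(-20,-87,-10):
    p,a=lev(ang);move_l(p,a,speed=150)
print(get_obs()['wrist_force'])
for ang in np.arange(-86,-97,-1):
    p,a=lev(ang);move_l(p,a,speed=60)
    f=get_obs()['wrist_force'];print(ang,f)
    if np.linalg.norm(f[:2])>9: break
print(get_obs()['t']);save('w2.png',get_image('wrist'));save('t2.png',get_image('top'),(340,120,140,165),3.6)
E
```

```text
[ 0.39 -0.67  0.17] 5.925
[-0.02 -0.96  0.26] 18.791631995450793
[ 0.08  0.25 -1.43]
-86 [-0.26  0.74  0.6 ]
-87 [1.   0.87 1.09]
-88 [ 2.02  1.01 -0.33]
-89 [1.84 0.33 0.41]
-90 [ 4.26  1.66 -0.7 ]
-91 [ 7.95  2.77 -4.02]
-92 [11.43  3.76 -4.15]
10.225
```

View pics/w2.png

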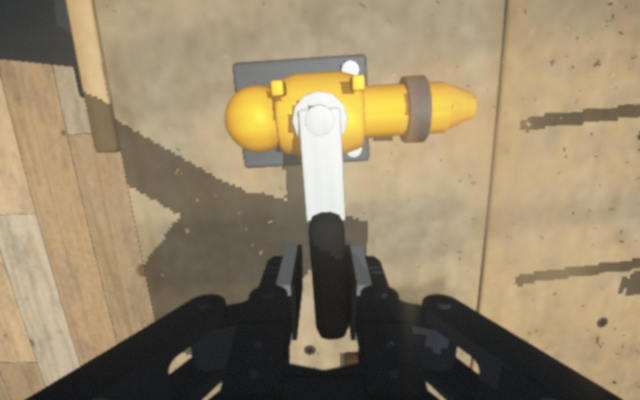

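View pics/t2.png

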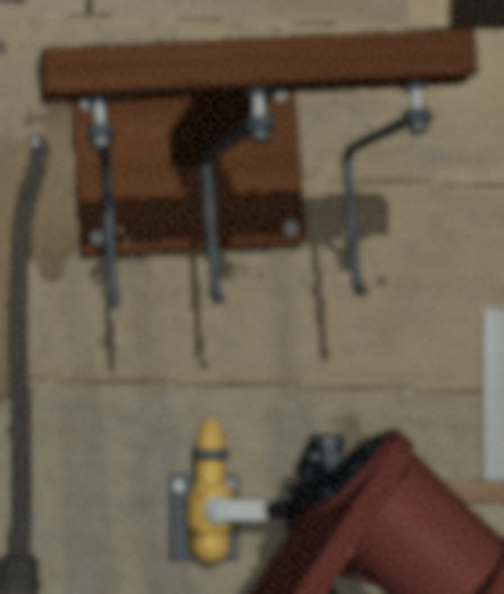

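```bash
python3 - <<'E'
from h import *
import pickle
p,a=lev(-90);move_l(p,a,speed=60);grip(34)
print(get_obs()['wrist_force'])
move_l([p[0],p[1],300],speed=250)
goto([590,-195,430],[180,0,-90])
wait(0.2)
fr=[]
for i in range(20):
    o=get_obs();T=tcpT();im=get_image('wrist');fr.append((o['t'],T,im))
print(o['t'],o['tcp_pos'],o['ee_rot'])
pickle.dump(fr,open('fr2.pkl','wb'))
save('w3.png',fr[0][2]);
st=np.min([f[2] for f in fr],axis=0);save('w3min.png',st)
E
```

```text
[-0.53 -0.83  0.1 ]
14.7167 [ 589.99 -195.01  430.02] [-180.   -0.  -90.]
```

View pics/w3.png

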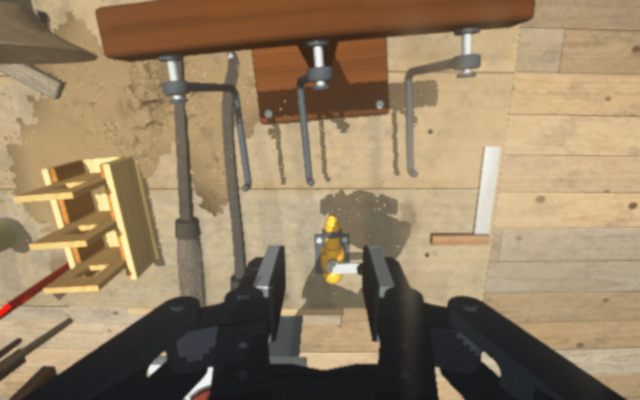

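View pics/w3min.png

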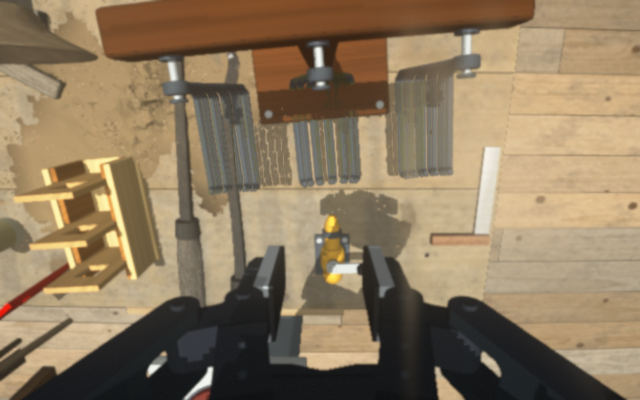

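```bash
python3 - <<'E'
from h import *
import pickle
fr=pickle.load(open('fr2.pkl','rb'));T=fr[0][1]
G=np.array([cv2.cvtColor(f[2],cv2.COLOR_RGB2GRAY).astype(float) for f in fr]);t=np.array([f[0] for f in fr])
bg=np.median(G,0)
from scipy.optimize import curve_fit
sg=[]
for nm,(a,b),row in(('L',(185,270),170),('M',(285,370),165),('R',(385,465),158)):
    xs=[]
    for g in G:
        d=np.abs(g-bg)[row-5:row+6,a:b].copy(); s=np.maximum(bg-g,0)[row-5:row+6,a:b]
        col=np.clip(d,12,None).sum(0)-12*11
        i=np.argmax(np.convolve(col,np.ones(7),'same'));lo,hi=max(0,i-5),i+6
        xs.append(a+(np.arange(lo,hi)*col[lo:hi]).sum()/max(col[lo:hi].sum(),1e-9))
    xs=np.array(xs);print(nm,xs)
    best=None
    for w in np.linspace(2*np.pi/.9,2*np.pi/.6,61):
        A=np.c_[np.ones_like(t),np.cos(w*t),np.sin(w*t)];W=np.ones(len(t))
        for _ in range(20):
            c=np.linalg.lstsq(A*W[:,None],xs*W,rcond=None)[0];r=xs-A@c;W=1/np.sqrt(np.maximum(np.abs(r),.3))
        e=np.median(np.abs(r))
        if best is None or e<best[0]: best=(e,2*np.pi/w,c)
    e,P,c=best;print(' res',e,'P',P,'mean',c[0],'amp',np.hypot(c[1],c[2]))
    print('  rest world',atz('wrist',(c[0],row),172,T))
print('pins',np.array([atz('wrist',p,292,T) for p in((176,89),(320,76),(468,64))]))
print('bar',np.array([atz('wrist',p,313,T) for p in((102,58),(532,22))]))
E
```

```text
Traceback (most recent call last):
ValueError: operands could not be broadcast together with shapes (11,) (9,)
```

```bash
cat > trk.py <<'E'
from h import *
def track(fr,specs,z=172):
    T=fr[0][1]
    G=np.array([cv2.cvtColor(f[2],cv2.COLOR_RGB2GRAY).astype(float) for f in fr]);t=np.array([f[0] for f in fr])
    bg=np.median(G,0);out={}
    for nm,(a,b),row in specs:
        xs=[]
        for g in G:
            d=np.abs(g-bg)[row-5:row+6,a:b]
            col=np.clip(d,12,None).sum(0)-12*11
            i=np.argmax(np.convolve(col,np.ones(7),'same'));lo,hi=max(0,i-5),min(b-a,i+6)
            xs.append(a+(np.arange(lo,hi)*col[lo:hi]).sum()/max(col[lo:hi].sum(),1e-9))
        xs=np.array(xs);print(nm,xs)
        best=None
        for w in np.linspace(2*np.pi/.9,2*np.pi/.6,61):
            A=np.c_[np.ones_like(t),np.cos(w*t),np.sin(w*t)];W=np.ones(len(t))
            for _ in range(20):
                c=np.linalg.lstsq(A*W[:,None],xs*W,rcond=None)[0];r=xs-A@c;W=1/np.sqrt(np.maximum(np.abs(r),.3))
            e=np.median(np.abs(r))
            if best is None or e<best[0]: best=(e,2*np.pi/w,c)
        e,P,c=best;print(' res',e,'P',P,'mean',c[0],'amp',np.hypot(c[1],c[2]))
        print('  rest world',atz('wrist',(c[0],row),z,T))
E
python3 - <<'E'
from trk import *
import pickle
fr=pickle.load(open('fr2.pkl','rb'));T=fr[0][1]
track(fr,(('L',(185,270),170),('M',(285,370),165),('R',(385,465),158)))
print('pins',np.array([atz('wrist',p,292,T) for p in((176,89),(320,76),(468,64))]))
print('bar',np.array([atz('wrist',p,313,T) for p in((102,58),(532,22))]))
E
```

```text
L [246.31 237.77 266.12 215.44 255.44 255.14 214.28 264.96 236.21 244.78
 252.52 255.99 254.25 248.15 239.41 267.07 217.08 256.17 255.06 213.29]
 res 8.400794943698017 P 0.7448275862068965 mean 250.82823149977017 amp 3.8246313371776965
  rest world [ 579.48 -112.7   172.  ]
M [307.73 318.88 332.2  346.72 353.82 356.41 353.47 346.52 331.48 318.25
 307.29 300.93 300.47 306.2  316.61 329.75 345.34 352.65 356.37 354.71]
 res 0.23347422042965604 P 0.6625766871165644 mean 328.2258700041363 amp 28.52657273964149
  rest world [ 585.28 -202.22  172.  ]
R [409.56 419.97 431.32 441.17 447.17 447.59 442.79 433.66 422.55 411.76
 403.62 400.03 401.68 408.1  418.04 429.49 439.71 446.47 448.14 444.08]
 res 0.14991963558830435 P 0.6585365853658536 mean 423.83160313008756 amp 24.141883276754847
  rest world [ 593.54 -311.91  172.  ]
pins [[ 667.55  -83.66  292.  ]
 [ 676.44 -194.16  292.  ]
 [ 685.63 -305.7   292.  ]]
bar [[ 688.68  -41.66  313.  ]
 [ 711.69 -339.17  313.  ]]
```

```bash
cat >> h.py <<'E'
YS=4.5
HK={'L':np.array([577.,-92.5]),'M':np.array([585.3,-202.2]),'R':np.array([593.5,-311.9])}
E
python3 - <<'E'
from h import *
import pickle
fr=pickle.load(open('fr2.pkl','rb'));T=fr[0][1]
print(np.array([atz('wrist',p,182,T) for p in((306,181),(357,179),(246,187),(410,174))]))
grip(85)
a=[180,0,90+YS]
for k in 'MLR':
    x,y=HK[k]
    goto([x,y,290],a)
    move_l([x,y,163],speed=250)
    f=get_obs()['wrist_force']
    grip(50,20);grip(20);grip(6)
    o=get_obs();print(k,o['t'],f,o['wrist_force'],o['grip_width']);
    save('g%s.png'%k,get_image('wrist'))
    wait(0.2)
    grip(16);grip(40)
    move_l([x,y,290],speed=250);grip(85)
E
```

```text
[[ 568.76 -176.9   182.  ]
 [ 571.09 -234.8   182.  ]
 [ 561.75 -108.13  182.  ]
 [ 576.94 -294.73  182.  ]]
M 19.7917 [0.41 1.04 0.43] [-0.59  0.18  0.52] 6.916426604032255
L 24.1083 [ 0.29 -0.18  0.58] [0.1  0.36 0.24] 6.784177598565388
R 28.7917 [ 1.2  -0.24  0.23] [-0.24  0.72 -0.42] 6.629930456725616
```

```bash
python3 - <<'E'
from trk import *
import pickle
goto([590,-195,430],[180,0,-90+YS])
wait(0.1)
fr=[]
for i in range(20):
    o=get_obs();T=tcpT();im=get_image('wrist');fr.append((o['t'],T,im))
print(o['t'],o['tcp_pos'])
pickle.dump(fr,open('fr3.pkl','wb'))
save('w4min.png',np.min([f[2] for f in fr],axis=0),(150,0,350,220),2.2)
ga=[cv2.imread(f'pics/g{k}.png')[150:] for k in 'MLR'];cv2.imwrite('pics/gall.png',cv2.resize(np.vstack(ga),(640,750)))
E
```

```text
34.6583 [ 590.   -195.    430.03]
```

View pics/gall.png

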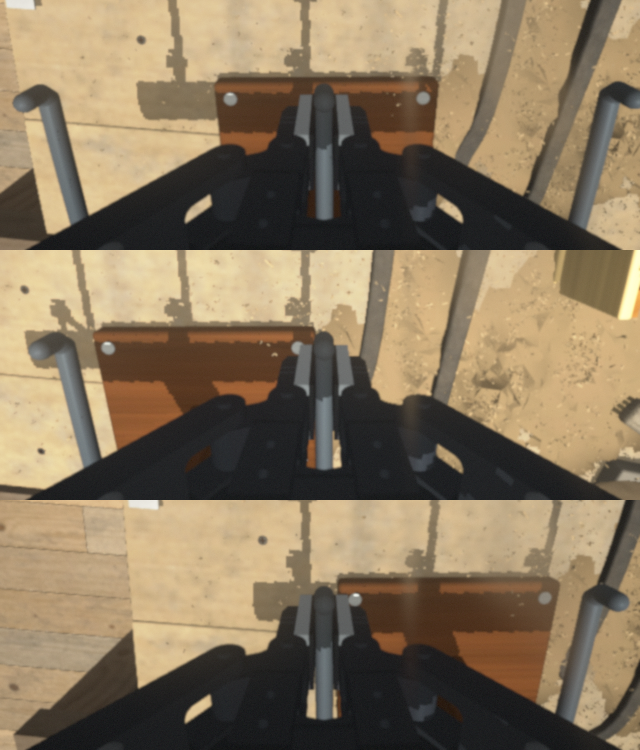

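View pics/w4min.png

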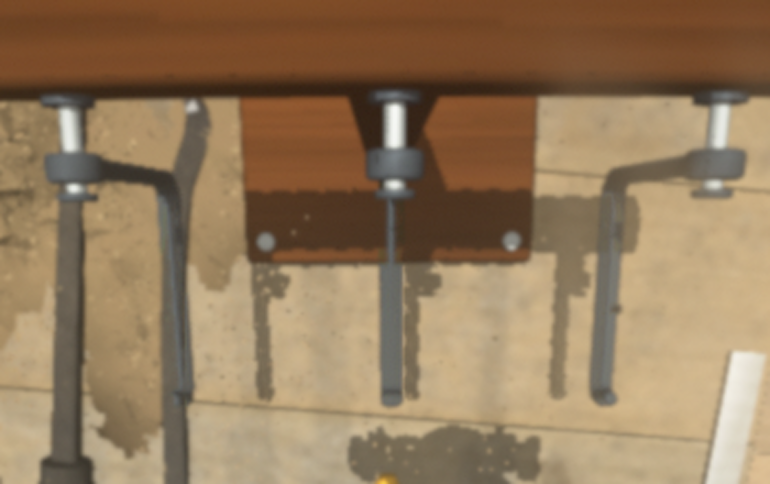

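```bash
cat >> trk.py <<'E'
def wob(fr,boxes):
    for k,(x,y,w,h) in boxes.items():
        t0=fr[0][2][y:y+h,x:x+w];s=[]
        for f in fr:
            r=cv2.matchTemplate(f[2][y:y+h,x-8:x+w+8],t0,cv2.TM_SQDIFF)[0].astype(float)
            i=int(np.clip(np.argmin(r),1,len(r)-2));d=r[i-1]-2*r[i]+r[i+1];s.append(i-8+.5*(r[i-1]-r[i+1])/d if d else i-8)
        s=np.array(s);print(k,s,'half range',np.ptp(s)/2)
E
python3 - <<'E'
from trk import *
import pickle
fr=pickle.load(open('fr3.pkl','rb'));T=fr[0][1]
# difference energy
wob(fr,{'L':(223,172,18,14),'M':(319,172,18,14),'R':(415,172,18,14)})
print(np.array([atz('wrist',(150+x/2.2,y/2.2),z,T) for x,y,z in((180,402,186),(391,404,186),(604,403,186),(391,300,176),(391,385,176),(600,300,176),(182,300,176))]))
E
```

```text
L [ 0.02 -0.42 -0.82 -0.88 -0.84 -0.68 -0.26  0.27  0.95  1.36  1.53  1.3
  0.82  0.19 -0.32 -0.74 -0.85 -0.84 -0.71 -0.29] half range 1.204100087402063
M [-0.    0.74  0.95  0.92  0.67 -0.11 -0.83 -1.55 -2.05 -2.1  -1.99 -1.43
 -0.72 -0.06  0.72  0.92  0.94  0.72 -0.03 -0.72] half range 1.5271109206732334
R [-0.   -0.7  -1.49 -2.2  -2.86 -3.02 -2.94 -2.41 -1.77 -0.92 -0.14  0.16
  0.23  0.01 -0.67 -1.36 -2.13 -2.83 -2.99 -2.95] half range 1.6237076834495128
[[ 559.94  -95.17  186.  ]
 [ 567.39 -203.22  186.  ]
 [ 576.6  -312.26  186.  ]
 [ 618.97 -199.09  176.  ]
 [ 575.11 -202.7   176.  ]
 [ 627.55 -304.91  176.  ]
 [ 610.78  -93.29  176.  ]]
```

```bash
python3 - <<'E'
from trk import *
import pickle
fr=pickle.load(open('fr3.pkl','rb'));T=fr[0][1]
im=fr[0][2][:,:,::-1]
c=[cv2.resize(im[130:195,x:x+40],None,fx=6,fy=6,interpolation=cv2.INTER_CUBIC) for x in(212,308,404)]
cv2.imwrite('pics/z4.png',np.hstack(c))
E
```

```text
(no output)
```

View pics/z4.png

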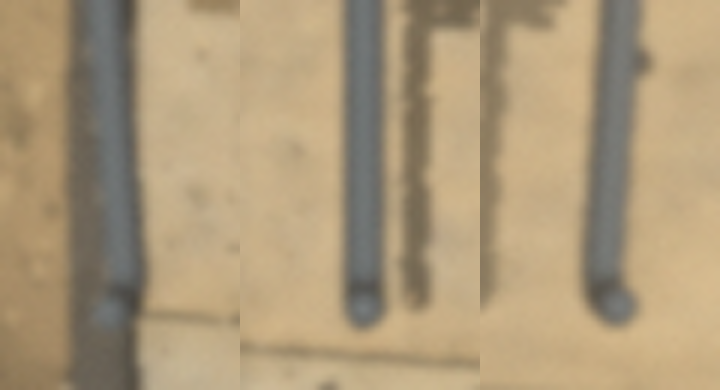

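```bash
python3 - <<'E'
from trk import *
import pickle
fr=pickle.load(open('fr3.pkl','rb'));T=fr[0][1]
for k,c in(('L',232.15),('M',328.25),('R',423.9)):
    p=atz('wrist',(c,160),176,T)[:2]
    h=HK[k];u=np.array([np.cos(np.radians(YS)),np.sin(np.radians(YS))]);n=np.array([-u[1],u[0]])
    print(k,p,'lateral offset of measured vs gripped',(p-h)@n)
E
```

```text
L [583.99 -92.88] lateral offset of measured vs gripped -0.9286464886521805
M [ 592.5  -201.86] lateral offset of measured vs gripped -0.22637605388228302
R [ 601.22 -310.38] lateral offset of measured vs gripped 0.9143902828591958
```

```bash
cat >> h.py <<'E'
HK={'L':np.array([587.,-92.65]),'M':np.array([595.5,-201.6]),'R':np.array([604.2,-310.15])}
E
cat > calm.py <<'E'
from trk import *
import pickle
def calm(ks,lift=250):
    a=[180,0,90+YS]
    for k in ks:
        x,y=HK[k]
        grip(40)
        goto([x,y,lift],a)
        move_l([x,y,163],speed=250)
        grip(20,20);grip(6);wait(0.15)
        for w in(9,11,13,16,24): grip(w)
        o=get_obs();print(k,o['t'],o['wrist_force'])
        wait(.1);move_l([x,y,lift],speed=200)
def watch(fn):
    goto([590,-195,430],[180,0,-90+YS]);wait(0.1);fr=[]
    for i in range(17):
        o=get_obs();T=tcpT();im=get_image('wrist');fr.append((o['t'],T,im))
    print(o['t']);pickle.dump(fr,open(fn,'wb'));return fr
E
python3 - <<'E'
from calm import *
calm('LMR')
fr=watch('fr4.pkl')
wob(fr,{'L':(223,172,18,14),'M':(319,172,18,14),'R':(415,172,18,14)})
save('w5.png',fr[0][2])
E
```

```text
L 40.1 [-0.2  -0.56  0.1 ]
M 43.9583 [0.26 0.64 0.24]
R 47.8167 [-0.18  0.24 -0.51]
52.1667
L [ 0.03  0.29  0.34  0.24  0.01 -0.36 -0.74 -0.95 -1.1  -1.09 -0.92 -0.67
 -0.29  0.05  0.32  0.42  0.32] half range 0.7584454914203063
M [-0.   -0.52 -0.92 -1.12 -1.11 -0.85 -0.38 -0.01  0.5   0.96  0.97  0.95
  0.43 -0.01 -0.37 -0.91 -1.13] half range 1.049186898861295
R [-0.    0.15  0.19  0.2   0.16  0.   -0.22 -0.53 -0.74 -0.76 -0.75 -0.67
 -0.4  -0.09  0.09  0.2   0.22] half range 0.4885169119641974
```

View pics/w5.png

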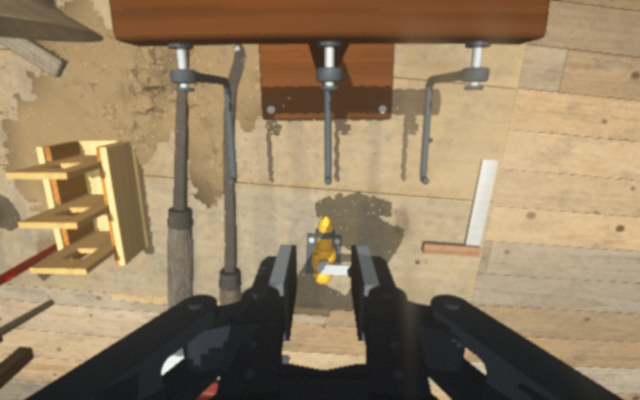

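```bash
python3 - <<'E'
from h import *
for z in(200,300,400,500): print(z,atz('top',(188,165),z),atz('top',(140,205),z),proj('scene',atz('top',(188,165),z)),proj('scene',atz('top',(140,205),z)))
E
```

```text
200 [652.38 389.21 200.  ] [540.36 513.56 200.  ] [[191.39 213.31]] [[159.31 248.93]]
300 [633.7  355.13 300.  ] [532.08 467.93 300.  ] [[199.69 181.71]] [[170.48 211.64]]
400 [615.02 321.06 400.  ] [523.81 422.31 400.  ] [[208.72 147.4 ]] [[182.48 171.69]]
500 [596.34 286.99 500.  ] [515.54 376.68 500.  ] [[218.57 110.05]] [[195.39 128.81]]
```

```bash
python3 - <<'E'
from h import *
import pickle
goto([500,60,330],[180,0,3.6]);wait(.1)
T=tcpT();im=get_image('wrist');pickle.dump((T,im),open('rk.pkl','wb'))
print(get_obs()['t'],get_obs()['tcp_pos']);save('w6.png',im)
print([(np.round(r['extent']),round(r['score'],2)) for r in spot_in('panel_a_center','wrist')])
save('s6.png',get_image('scene'),(230,150,200,160),4)
pr=[]
E
```

```text
53.475 [500.87  59.13 330.69]
[(array([237.,  62.,  42.,  94.]), 0.59)]
```

View pics/w6.png

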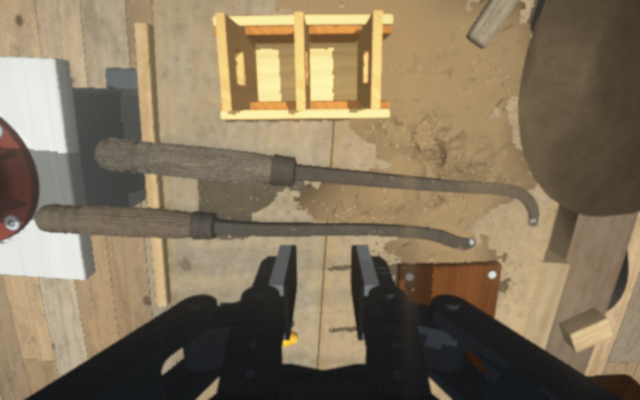

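View pics/s6.png

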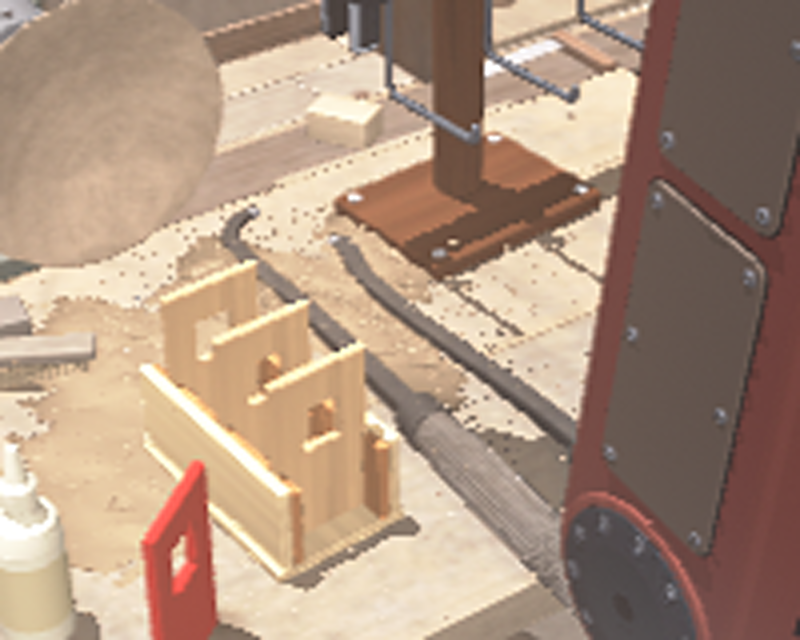

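```bash
python3 - <<'E'
from h import *
import pickle
T,im=pickle.load(open('rk.pkl','rb'));save('z6.png',im,(205,0,200,130),4)
E
```

```text
(no output)
```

View pics/z6.png

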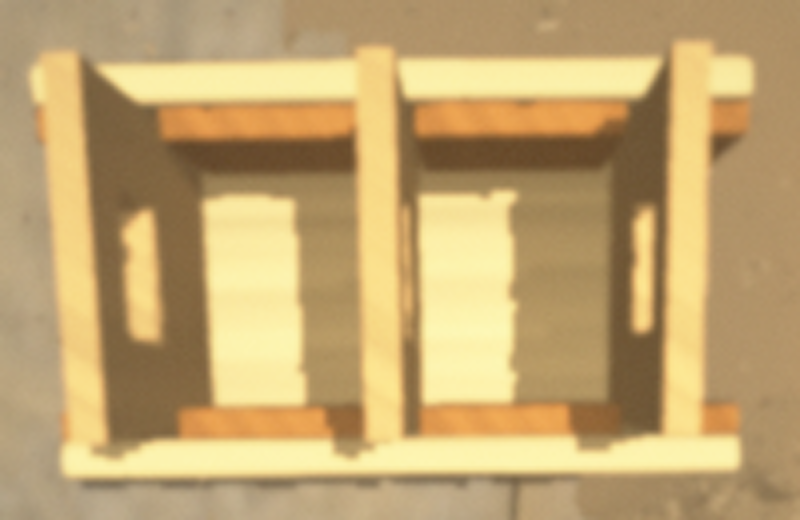

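```bash
python3 - <<'E'
from h import *
import pickle
T,im=pickle.load(open('rk.pkl','rb'))
for a,b in(((62,52),(86,440)),((376,48),(384,438)),((692,42),(684,434))):
    p=[atz('wrist',(205+x/4,y/4),150,T) for x,y in(a,b)]
    d=p[0]-p[1];print((p[0]+p[1])/2,np.linalg.norm(d),np.degrees(np.arctan2(-d[0],d[1])))
E
```

```text
[409.58 151.57 150.  ] 79.44644447877891 3.1882681884850523
[475.68 155.91 150.  ] 79.57517239625578 3.792642833411622
[541.94 161.07 150.  ] 79.95180554831245 4.44914471196804
```

```bash
cat > hang.py <<'E'
from h import *
import station
PAN=[np.array([409.9,150.5]),np.array([475.7,155.]),np.array([541.5,159.5])]
SEAT={'L':np.array([592.4,-92.2]),'M':np.array([601.,-201.2]),'R':np.array([609.6,-309.7])}
U=np.array([np.cos(np.radians(4.5)),np.sin(np.radians(4.5))])
def pick(i,yaw=3.9,p=None):
    x,y=PAN[i] if p is None else p
    grip(36)
    goto([x,y,215],[180,0,yaw]);move_l([x,y,127],speed=200)
    f0=get_obs()['wrist_force']
    grip(4,45);o=get_obs();print('gripped',o['grip_width'],o['wrist_force']-f0)
    move_l([x,y,137],speed=60);print(get_obs()['wrist_force'])
    move_l([x,y,240],speed=150);o=get_obs();print('lifted',o['grip_width'],o['wrist_force'],o['t'])
E
python3 - <<'E'
from hang import *
print(getattr(station,'grasp_offset',None))
goto([500,100,330],[180,0,3.9])
pick(0)
save('w7.png',get_image('wrist'));save('s7.png',get_image('scene'),(230,100,200,200),3)
E
```

```text
18.700000000000003
gripped 7.153536551216381 [-2.43 -0.96  6.75]
[ 0.69 -0.67 -0.88]
lifted 7.035588518737381 [ 0.55  0.84 -1.26] 56.9
```

View pics/w7.png

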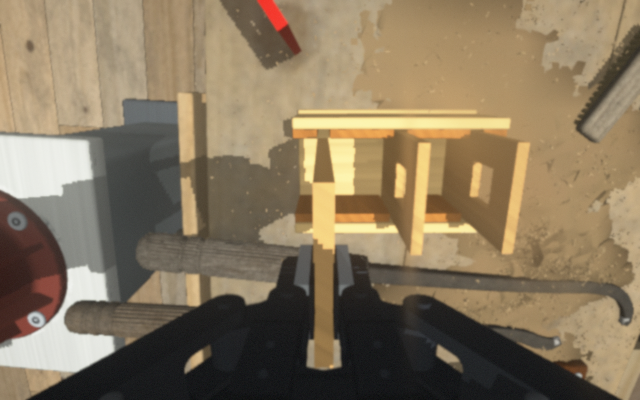

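View pics/s7.png

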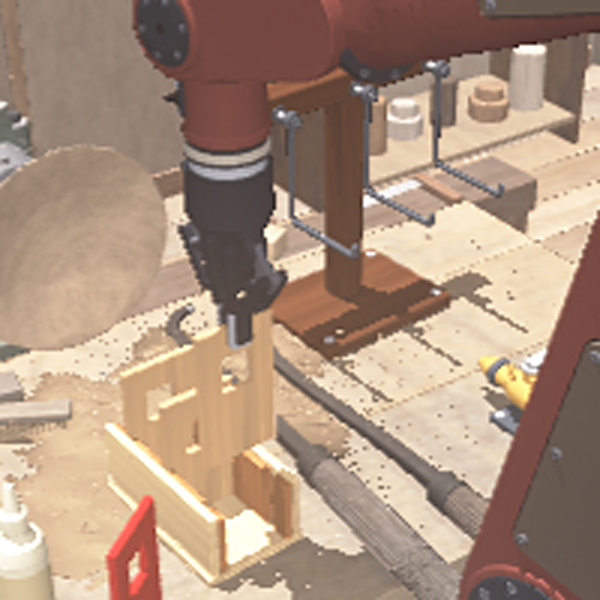

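```bash
cat >> hang.py <<'E'
def front(k,dz=0):
    s=SEAT[k];p=s-95*U
    goto([p[0],p[1],235],[180,0,4.5])
    p=s-62*U
    move_l([p[0],p[1],203+dz],speed=200)
def ins(k,dz=0):
    s=SEAT[k]
    move_l([s[0],s[1],203+dz],speed=120);print('in',get_obs()['wrist_force'])
    for z in(192,188,186,185,184,183,182,181):
        move_l([s[0],s[1],z+dz],speed=60 if z>186 else 30);f=get_obs()['wrist_force'];print(z,f)
        if f[2]>1.2: break
    print(get_obs()['t'])
E
python3 - <<'E'
from hang import *
x,y=PAN[0]
goto([430,0,240],[180,0,4.2])
front('R');wait(.1)
print(get_obs()['t'],get_obs()['wrist_force'])
save('w8.png',get_image('wrist'));save('s8.png',get_image('scene'),(280,80,200,160),4);save('t8.png',get_image('top'),(340,120,140,165),3.6)
E
```

```text
59.3833 [ 0.46 -0.44 -1.02]
```

View pics/w8.png

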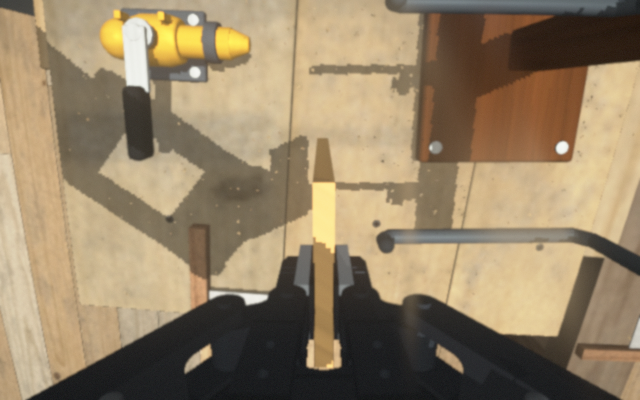

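View pics/s8.png

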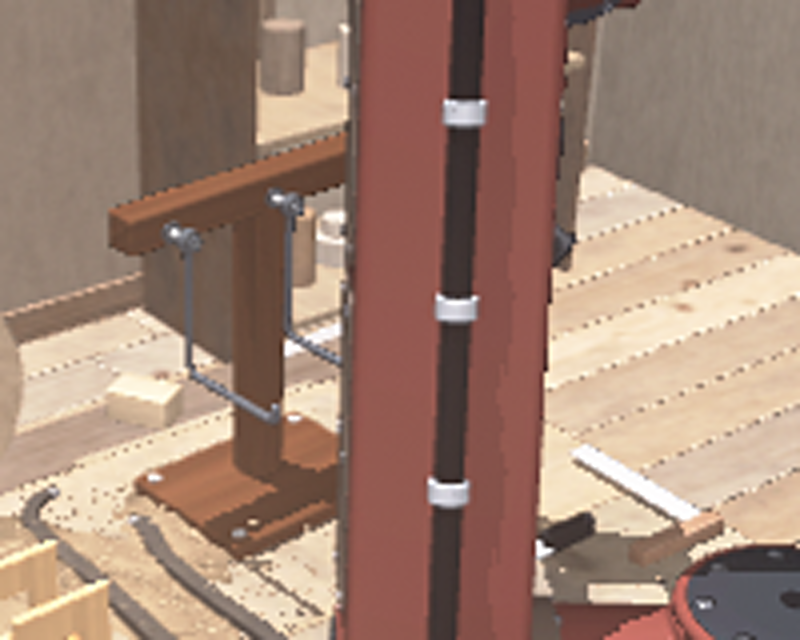

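View pics/t8.png

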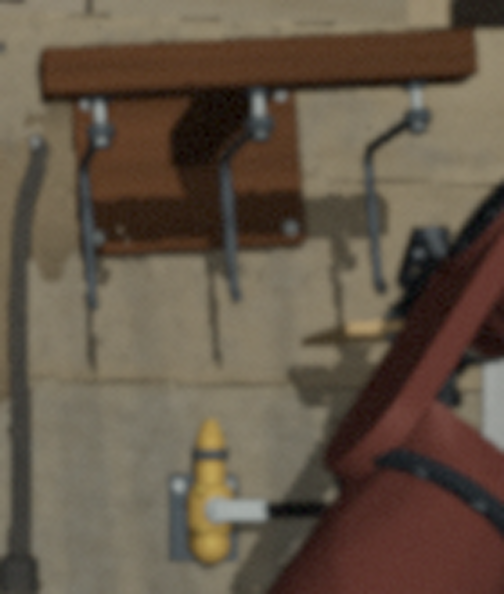

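```bash
python3 - <<'E'
from hang import *
T=tcpT();s=SEAT['R'];t=s-34*U
tp=T[:3,3];V=np.array([-U[1],U[0]])
print('tip,seat',proj('wrist',[[*t,184],[*s,176]],T))
print('panel top ends',proj('wrist',[[*(tp[:2]+40*V),tp[2]+23],[*(tp[:2]-40*V),tp[2]+23],[*(tp[:2]+40*V),tp[2]-117]],T))
E
```

```text
tip,seat [[378.14 240.46]
 [440.41 234.3 ]]
panel top ends [[321.99 184.78]
 [322.19 370.21]
 [322.44 138.27]]
```

```bash
python3 - <<'E'
from hang import *
ins('R')
save('w9.png',get_image('wrist'));save('t9.png',get_image('top'),(340,120,140,165),3.6)
E
```

```text
in [-0.37  0.15 -0.47]
192 [ 0.13 -0.54 -0.81]
188 [-0.48 -0.47 -1.26]
186 [ 0.92  0.24 -0.95]
185 [-0.24 -0.2   0.01]
184 [-1.46 -0.14  3.92]
61.5333
```

View pics/w9.png

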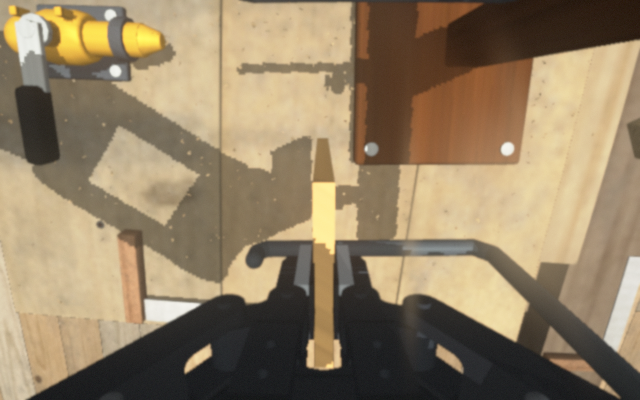

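View pics/t9.png

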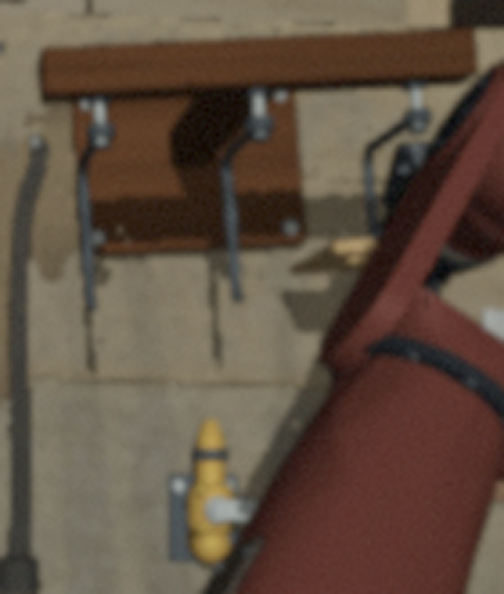

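```bash
cat >> hang.py <<'E'
def letgo():
    x,y,z=get_obs()['tcp_pos']
    for w in(9.5,12,16): grip(w);wait(.15)
    grip(30);wait(.1)
    move_l([x,y,300],speed=120);print('up',get_obs()['t'])
E
python3 - <<'E'
from hang import *
letgo()
goto([500,60,330],[180,0,4]);wait(.1)
T=tcpT();im=get_image('wrist');save('w10.png',im,(205,0,200,130),4)
import pickle;pickle.dump((T,im),open('rk2.pkl','wb'))
a=get_image('scene');b=get_image('top');save('s10.png',a,(290,90,200,160),4);save('t10.png',b,(340,120,140,165),3.6)
A=[];
for i in range(8): A.append(get_image('top').astype(float));wait(.05)
A=np.array(A);print('motion',[np.abs(A-A[0])[:,150:215,c-18:c+18].mean().round(2) for c in(364,408,450)],get_obs()['t'])
E
```

```text
up 64.2417
motion [np.float64(1.83), np.float64(2.27), np.float64(1.13)] 66.7333
```

View pics/t10.png

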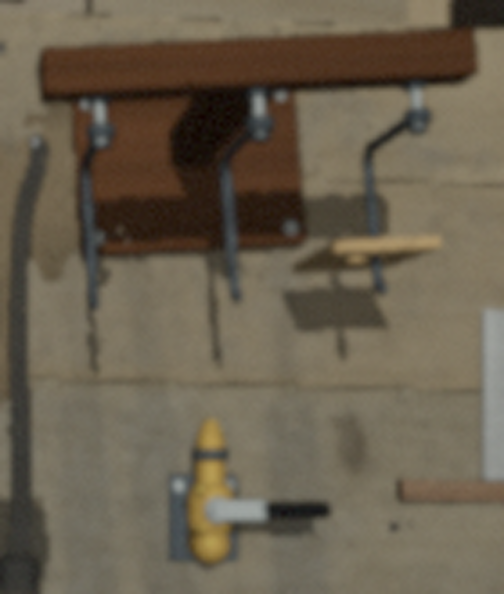

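View pics/s10.png

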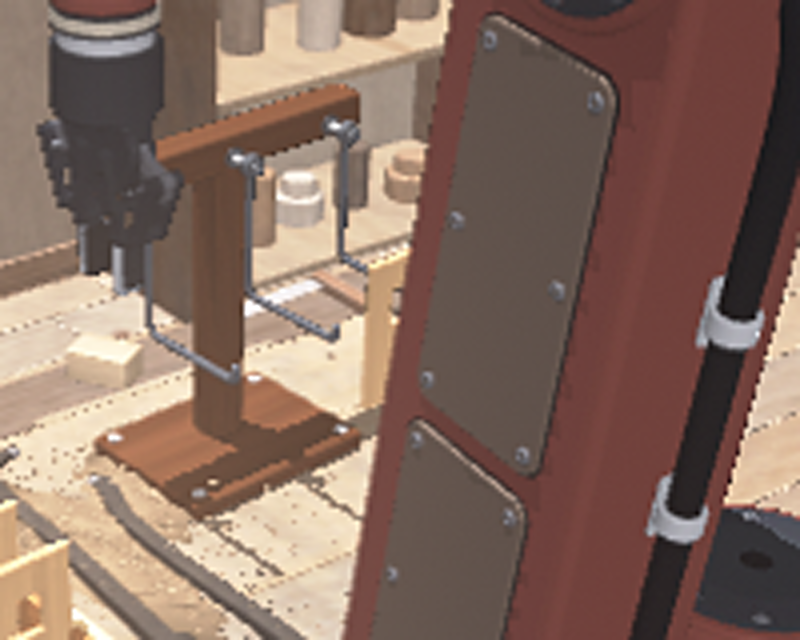

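View pics/w10.png

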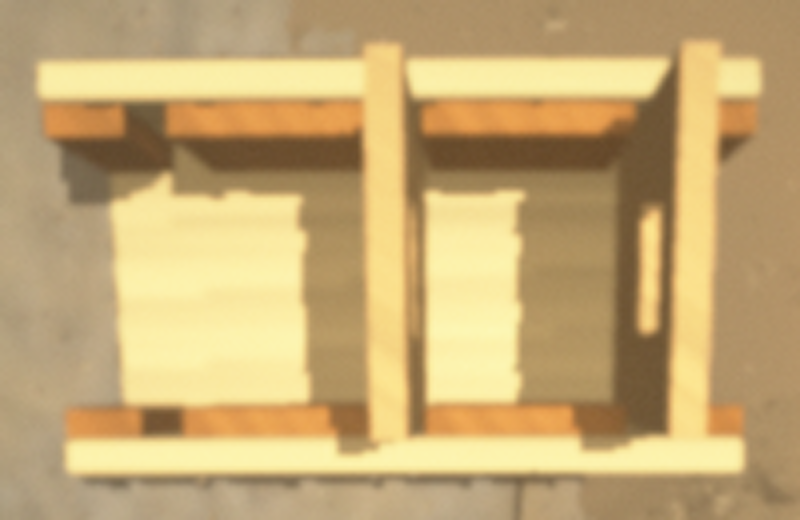

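```bash
python3 - <<'E'
from hang import *
pick(1)
goto([460,0,240],[180,0,4.2])
front('M');wait(.1)
T=tcpT();s=SEAT['M'];t=s-34*U;print('tip,seat',proj('wrist',[[*t,184],[*s,176]],T),get_obs()['t'])
save('w11.png',get_image('wrist'))
E
```

```text
gripped 6.893032314241593 [-2.   -1.02  4.94]
[-0.86 -0.36 -1.25]
lifted 6.87422521005985 [ 0.19  0.43 -1.28] 69.7167
tip,seat [[378.22 243.28]
 [440.59 237.11]] 71.7333
```

View pics/w11.png

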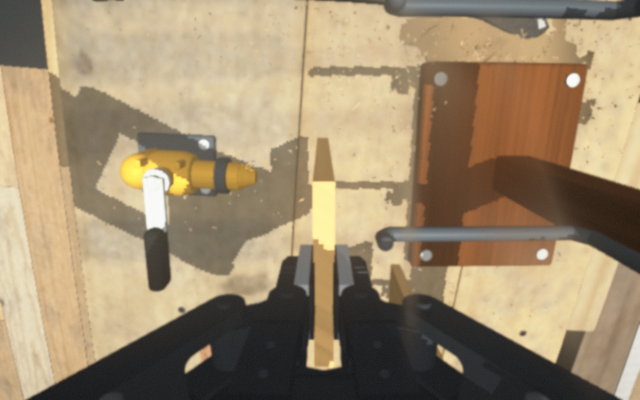

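```bash
python3 - <<'E'
from hang import *
ins('M');save('w12.png',get_image('wrist'))
letgo()
goto([500,60,330],[180,0,4]);wait(.1)
im=get_image('wrist');save('w13.png',im,(205,0,200,130),3)
save('t13.png',get_image('top'),(340,120,140,165),3.6)
print(get_obs()['t'])
E
```

```text
in [-0.75 -0.   -1.62]
192 [ 0.05 -0.54 -1.98]
188 [ 0.23 -0.19 -1.01]
186 [ 0.44  0.57 -2.34]
185 [-0.29 -0.7   0.88]
184 [-0.61 -0.26  4.56]
73.7833
up 76.4417
77.7333
```

View pics/w13.png

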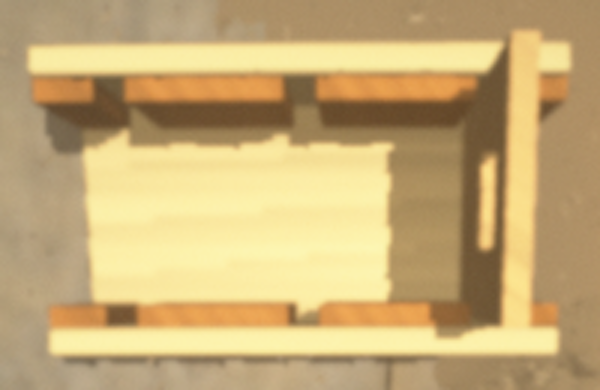

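View pics/t13.png

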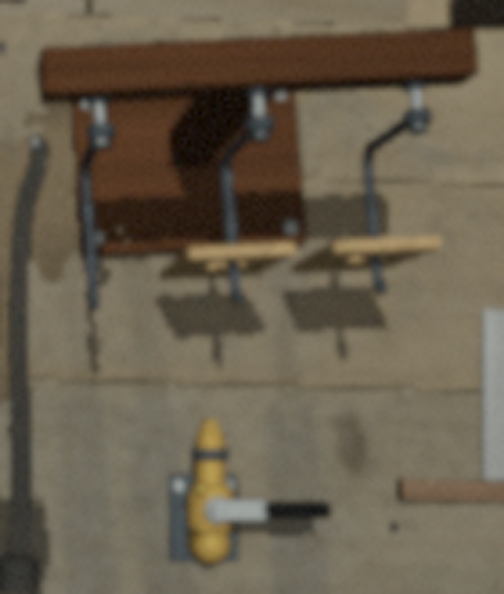

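```bash
python3 - <<'E'
from hang import *
pick(2)
goto([500,10,240],[180,0,4.2])
front('L');wait(.1)
T=tcpT();s=SEAT['L'];t=s-34*U;print('tip,seat',proj('wrist',[[*t,184],[*s,176]],T),get_obs()['t'])
save('w14.png',get_image('wrist'))
E
```

```text
gripped 7.085602642800064 [-1.89 -0.38  5.21]
[-0.11  0.29 -0.73]
lifted 7.154335393238798 [ 0.26 -0.47 -1.13] 80.7417
tip,seat [[378.21 243.47]
 [440.62 237.32]] 82.4083
```

View pics/w14.png

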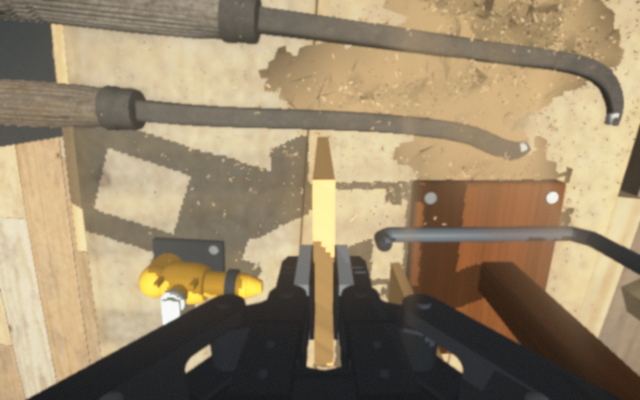

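```bash
python3 - <<'E'
from hang import *
ins('L')
letgo()
goto([430,0,330],[180,0,90]);wait(.1)
T=tcpT()
b=get_image('top');save('t15.png',b,(340,120,140,165),3.6)
save('s15.png',get_image('scene'),(290,90,200,160),4)
A=[]
for i in range(20): A.append(get_image('top'))
A=np.array(A);import pickle;pickle.dump(A,open('m15.pkl','wb'))
save('w15.png',get_image('wrist'))
print(get_obs()['t'])
E
```

```text
in [-0.28 -1.09 -0.91]
192 [-1.1  -0.35 -0.88]
188 [-0.15  0.41 -0.79]
186 [-0.27 -0.14 -0.89]
185 [0.19 0.56 1.48]
84.2083
up 86.8083
89.3083
```

View pics/t15.png

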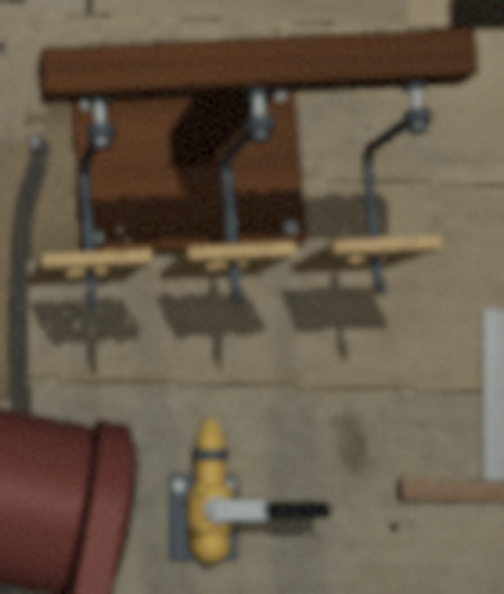

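View pics/s15.png

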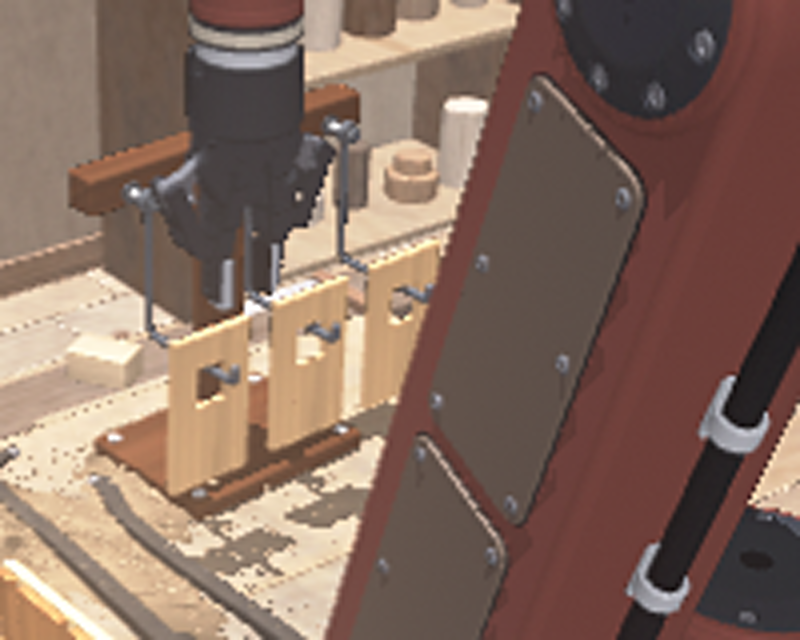

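View pics/w15.png

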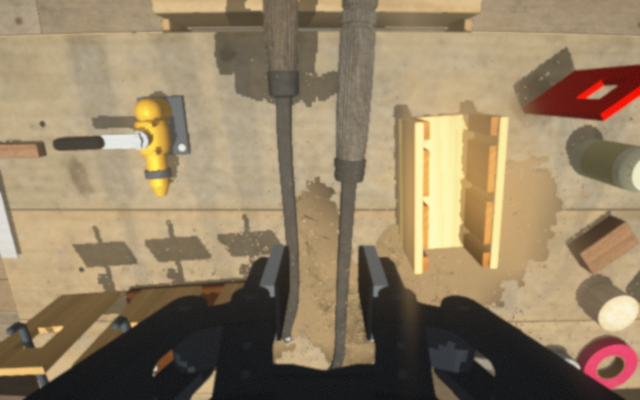

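```bash
python3 - <<'E'
from trk import *
import pickle
A=pickle.load(open('m15.pkl','rb'))
fr=[(0,0,a) for a in A]
wob(fr,{'L':(349,186,36,22),'M':(390,184,36,22),'R':(431,182,36,22)})
E
```

```text
L [-0.   -0.02 -0.05 -0.1  -0.12 -0.11 -0.12 -0.1  -0.08 -0.07 -0.01  0.01
  0.01  0.02  0.01 -0.   -0.01 -0.06 -0.1  -0.12] half range 0.07212037253525634
M [-0.    0.   -0.01 -0.01 -0.01 -0.    0.02  0.03  0.04  0.04  0.04  0.04
  0.03  0.    0.02  0.   -0.01 -0.01 -0.01 -0.01] half range 0.027021964784856564
R [ 0.01  0.08  0.08  0.09  0.09  0.08  0.08  0.04  0.   -0.02 -0.03 -0.03
 -0.03 -0.03 -0.    0.    0.07  0.07  0.1   0.09] half range 0.06522602598670303
```

```bash
python3 - <<'E'
from h import *
grip(34)
p,a=lev(-88,200);goto(p,a)
p,a=lev(-88,130);move_l(p,a);p,a=lev(-88,73);move_l(p,a)
print(get_obs()['wrist_force'],get_obs()['t'])
grip(19)
for ang in range(-80,-3,10):
    p,a=lev(ang);move_l(p,a,speed=150)
for ang in np.arange(-4,13,1):
    p,a=lev(ang);move_l(p,a,speed=60)
    f=get_obs()['wrist_force'];print(ang,f)
    if np.linalg.norm(f[:2])>10: break
save('w16.png',get_image('wrist'))
p,a=lev(ang-3);move_l(p,a,speed=60);grip(34)
print(get_obs()['wrist_force'],get_obs()['t'])
move_l([p[0],p[1],220],speed=200)
goto([330,-230,330],[180,0,90])
wait(.1);T=tcpT();save('w17.png',get_image('wrist'))
A=np.array([get_image('top') for i in range(17)]);import pickle;pickle.dump(A,open('m17.pkl','wb'))
save('t17.png',A[0],(340,120,140,165),3.6)
print(get_obs()['t'])
from trk import wob
wob([(0,0,a) for a in A],{'L':(349,186,36,22),'M':(390,184,36,22),'R':(431,182,36,22)})
E
```

```text
[0.12 0.04 0.68] 91.8333
-4 [ 0.26 -0.86 -0.15]
-3 [ 0.03 -0.43  0.64]
-2 [-0.39 -1.22 -0.26]
-1 [-1.12 -1.14  0.92]
0 [-0.34 -1.05  0.67]
1 [-0.11 -1.42  1.04]
2 [-0.55 -1.2   0.45]
3 [-0.68 -0.7   0.14]
4 [-1.62 -4.14 -0.68]
5 [-1.77 -7.76 -1.44]
6 [ -1.89 -10.26  -2.64]
[0.86 0.31 0.09] 98.0417
100.6667
L [-0.    0.02  0.03  0.07  0.12  0.13  0.14  0.14  0.14  0.12  0.08  0.06
  0.    0.01  0.01 -0.    0.02] half range 0.07147928520979747
M [-0.   -0.01 -0.02 -0.01 -0.01 -0.    0.01  0.03  0.04  0.04  0.05  0.02
  0.02  0.   -0.01 -0.   -0.02] half range 0.033238444701947985
R [ 0.01 -0.01 -0.04 -0.08 -0.1  -0.12 -0.12 -0.12 -0.11 -0.11 -0.08 -0.04
 -0.01 -0.01  0.01  0.01  0.  ] half range 0.0670628499764168
```

View pics/w16.png

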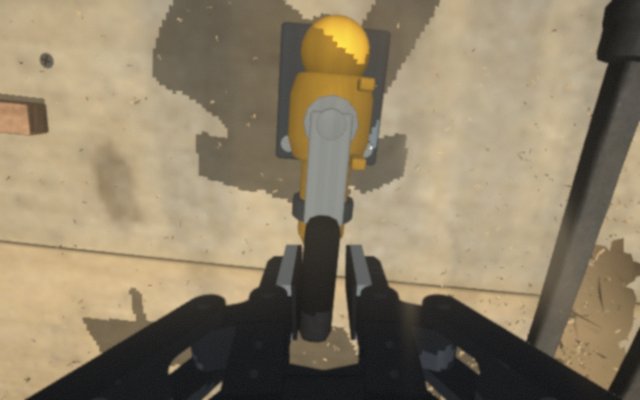

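View pics/w17.png

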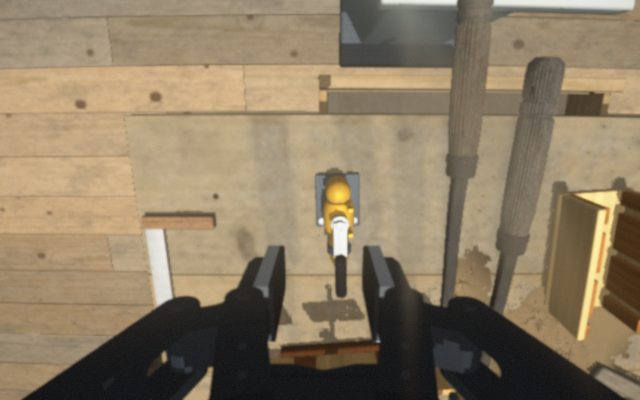

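View pics/t17.png

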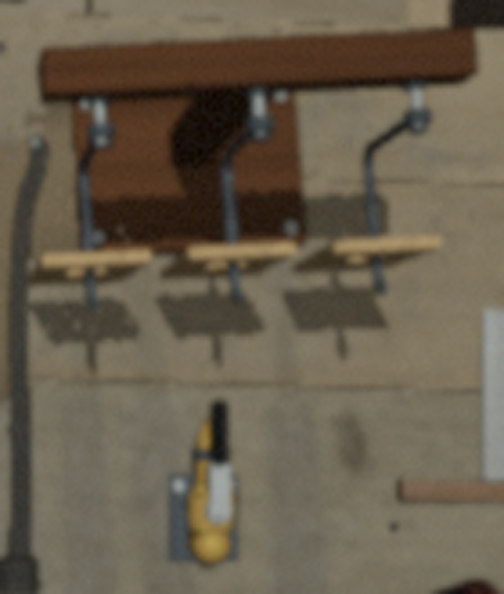

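```bash
python3 - <<'E'
from h import *
wait(.3);save('t18.png',get_image('top'),(200,110,290,200),2.7);sign_off();print(get_obs()['t'])
E
```

```text
the job is handed in; nothing more can be done
the job is handed in; nothing more can be done
```

View pics/t18.png

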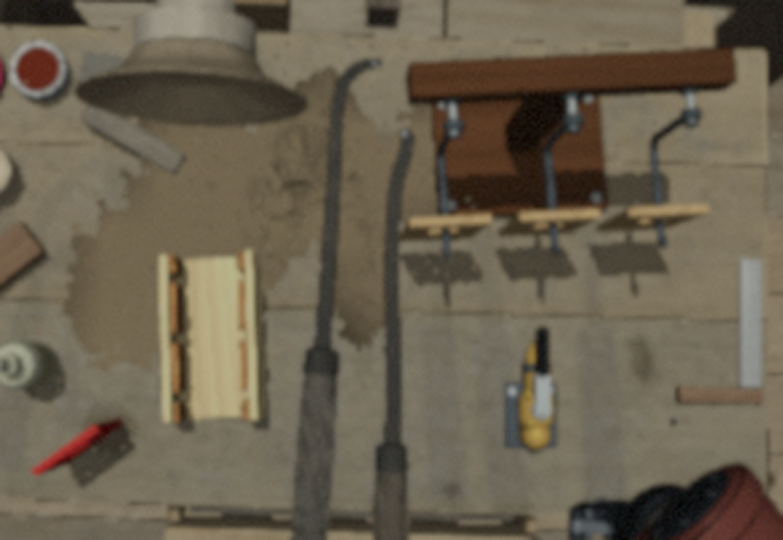

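The job is done and handed in, at about 101 s on the robot's clock.

- **Air shut:** I turned the cock until it pressed against its shut stop (about 11 N). It stayed shut while I stilled the hooks and hung the panels.
- **Hooks:** I held each hook between the fingers twice. Before the first panel was hung they still swung by about 0.5 to 1.1 mm (about half a degree at most), so not perfectly still.
- **Panels:** All three were drawn straight up out of the rack by the top edge. Each now hangs by its slot on a hook of its own.
- **Air open:** I turned the cock back to its open stop (about 10 N). The last pictures show the lever along the pipe.

After the air was open again, hooks and panels moved less than about 0.2 mm. The rack is empty and the gripper is clear of everything. I did not go near the red panel, the glue bottle or the bench brush. I saw no panel knocked aside, and none of the last checks failed.

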